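# Mount a coated test sleeve on the keyed spinner shaft and spray it

### The arm

A 6-joint arm with a two-finger parallel gripper is mounted at the origin on the work surface. World frame = base frame: x ahead of the robot, y to its left, z up, the work surface at z = 0. Lengths are in m, angles in rad, forces in N, time in s.
With the tool pointing down it reaches from about 0.275 to 0.825 m from the base axis. Payload 5.2 kg.
Tool frame: the origin (TCP) lies midway between the tips of the shut fingers; the grasp point (between the pads) lies 19 mm behind it (r.grasp_offset is the z of the grasp point in the tool frame, in m); z points along the fingers, y is the line along which they close (so a half turn about z gives the same grasp; the last joint's range is limited). The gripper opens to 93 mm and grips with 3 to 60 N. Pads are 15 mm wide; open, the fingers measure 128 mm over their backs; the gripper's body (75 mm by 188 mm) begins 65 mm behind the grasp point.
Start: joints at [-1.432, 0.259, 1.535, -0, 1.348, -0.203], TCP at [0.184, -0.518, 0.219] pointing down, gripper open.
Joint ranges: [-3.14, 3.14], [-0.91, 2.08], [0.19, 2.58], [-1.22, 4.36], [0.22, 2.71], [-3.12, 3.12]. Speed limits (rad/s): [2.57, 2.57, 3.14, 3.14, 3.14, 3.14].

### API

Orientations are given as a unit quaternion [x, y, z, w].
In Python, from rig import r gives the robot as it stands.
- The arm moves only by the tool jog_arm, never from a script. Its arguments are lists of equal length, an entry for each row: "delta_pos": the shift along the world's x, y, z in m, a list of three; "yaw": the turn about the world's z in degrees; "grip": the opening, from -1 (shut) to 1 (fully open). A call has exactly 8 rows; each row is the pose to reach, as a shift and turn from the pose commanded when the call began; what a row does not reach only later rows make up. A row lasts 1/10 s, in which the tool goes at most 50 mm and 8.59 degrees, less where a joint would pass 70% of its speed; a pose out of reach is approached as far as the arm can. A call with a gripper value outside its range is refused whole. The fingers move at their own pace and stop on an object; the grip force is fixed at half the most. Time passes only in rows, so rows that repeat a pose let the fingers close, or fill a call up. It gives the time, the measured TCP pose, the force, the opening and the grip force at its end, in the units of the state.
- r.sense(): the state, without advancing time (a new reading comes with each control period).
- r.capture(name): name is "scene" or "side" or "wrist"; returns a dict with "image" (480x640x3 uint8, blue, green, red), "intrinsics" (3x3 intrinsics, pixels), "R" (3x3) and "t" (3): a world point X has camera coordinates R X + t. Camera axes: x right, y down, z forward; pixel columns grow to the right and rows downward; lengths in m; the calibration is good to about 2 mm. A picture is of the moment at which its call begins. There is no depth.
- r.close_job(): hands the job in; it is judged then, once.
Trained networks look in a picture, given as the dict that the camera call returned (one of the last four; its "shot" number tells which), for a name from the list of things; names that differ only in an ending like _2 or _b are one class to them, and where a whole thing is asked for, a point or a joint stands for the part that bears it (a point fixed in the world has none). Each returns a list of dicts, best first, with "conf" (0 to 1); they miss things now and then, are a little off and sometimes report something else, mostly with a low value. They report only what shows in the picture. A call takes as long as a camera call. They do not tell look-alikes from the thing itself.
- r.recognise(picture, target): "point" ([x, y, z] in m, in world coordinates, good to about 4 mm: the middle of the surface that is visible of it).
- r.place_of(picture, target): "point" ([x, y, z] in m, in world coordinates, good to about 4 mm: a listed point, or the origin of a listed thing).
The state is a dict: "time": time; "joints": joint angles; "qd": joint speeds; "tau": joint torques, N m; "tcp_pos": TCP position; "tcp_rot": TCP orientation; "wrist_force": force on the tool from outside, world axes, zero at the start; "wrist_torque": the same for the moment, N m; "finger_gap": opening from 0.0 (shut) to 1.0 (fully open); "grasp_force": force on a finger pad.
Only numpy, scipy, OpenCV 4.12 (cv2) and the standard library are available. Lean on these libraries where they do the work, as an engineer would, in place of code of your own. Each camera call takes 0.05 s, during which the arm holds its last target. There are 200 camera calls.

### The job

Mount the ochre sleeve on the blue spinner: lower it over the upright shaft, do not drop or ram it, and turn it until its slots drop over the red drive pin and it sits fully home on the drive plate. Only then press the spray can's white cap well down for a moment and let it come up again. Leave the other two sleeves and the empty cup where they are.

Things in the scene. Friction and masses are not known exactly. Their poses are not given: they have to be found in the camera images.
- sleeve: the OCHRE (yellow-brown) upright open tube, 56 mm outside diameter, bore 33, 120 high, 0.2 to 0.42 kg; origin at the centre of its foot, z up its axis. Its dark foot has four slots through the wall, 13 wide, 18 deep, open below, along its own +x, -x, +y, -y. It stands slots down on the tray, foot 10 above the table; sleeve centres are 140 or more apart, in any order
- sleeve_grey: the GREY upright open tube, 56 mm outside diameter, bore 33, 120 high, 0.2 to 0.42 kg; origin at the centre of its foot, z up its axis. Not wanted; leave it standing
- sleeve_red: the BROWN-RED upright open tube, 56 mm outside diameter, bore 33, 120 high, 0.2 to 0.42 kg; origin at the centre of its foot, z up its axis. Not wanted; leave it standing
- spinner: fixed blue box 160 x 160 x 61 mm that carries the drive plate, shaft and pin; origin under its centre, z up. The shaft with its pin is braked: it does not turn under a light push. The pin's direction about the shaft differs each time and is not given by any listed pose
- seat (a point): centre of the drive plate's top (a flat disc 76 mm across), 68 above the table, on the shaft's axis: where the foot of the mounted sleeve rests. A red level pin, 8 thick and 50 long, crosses the shaft with its top 13 above the plate; a sleeve that has not found it stays 13 too high. It drops home when a pair of slots meets the pin to within about 0.1 rad: one place in every quarter turn
- shaft_top (a point): centre of the top end of the upright steel shaft, 100 mm above the seat, 168 above the table. Shaft diameter 30 (1.5 clearance all round in the sleeve's bore), top edge bevelled 4
- cap_top (a point): centre of the top of the white spray cap (diameter 30, flat), 192 above the table at rest; it sits on an upright green can (diameter 56) fixed in a foot of diameter 90, 155 to 200 from the shaft
- cap (a joint): how far the spray cap is pressed down, 0 (up) to 0.010 m (bottom); it is sprung, from about 2.4 N at the start to 6.4 N at the bottom, and comes back by itself
- cup: white open cup, 72 across, 85 high, origin under its centre; leave it
Things that resemble listed ones, but are neither listed nor needed, are in the scene too. Leave any purple look-alike of the part that bears cap_top alone.

How it is judged:
On the way, in this order (a step that is already met when the one before it is completed fails the run):
1. the ochre sleeve sits fully home on the drive plate, its slots over the pin (z of sleeve in the frame of seat between -0.004 and 0.004 m and horizontal distance between sleeve and seat below 0.005 m and angle between sleeve's own z axis and vertical below 0.06 rad), for 0.2 s.
2. the spray cap is pressed at least 5 mm down (value of joint cap above 0.005 m), for 0.05 s.
At the end, for the whole second after the job is handed in: the ochre sleeve stands at rest on the drive plate (foot within 4 mm of the seat in height, within 5 mm of its centre, tilted less than 0.06 rad) and the spray cap is up again (less than 1.5 mm down) (all of step 1 and value of joint cap below 0.0015 m and linear speed of sleeve below 0.02 m/s); the robot touches nothing.
It fails at once if the cap is pressed more than 4 mm while the ochre sleeve is not fully home (value of joint cap above 0.004 m and not (z of sleeve in the frame of seat between -0.004 and 0.004 m and horizontal distance between sleeve and seat below 0.005 m and angle between sleeve's own z axis and vertical below 0.06 rad)).
It fails at once if the sleeve is rammed: more than 100 N between it and the spinner (contact force between sleeve and spinner above 100 N).
It fails at once if the sleeve is dropped down the shaft (faster than 0.7 m/s on it) (horizontal distance between sleeve and seat below 0.01 m and z of sleeve in the frame of seat below 0.1 m and linear speed of sleeve above 0.7 m/s).
It fails at once if another sleeve or the cup is moved more than 30 mm (distance of any of sleeve_grey, sleeve_red, cup from where it was at the start of the episode above 0.03 m).
It also fails if it takes over 64 s, if anything falls off the work surface, if the arm or the gripper's body presses on something with over 40 N, if the wrist force passes 120 N, or if a joint passes its speed limit or range.

## Working session

There is one attempt and no reset: what is moved stays moved. The work goes in short steps, Python scripts to look and compute and a tool call to move; the robot and the scene stay as the last step left them, time stands still between calls to the robot, and variables do not carry over. Pictures are saved under pics/ and viewed, at most 10 in all, crops included, and the job is handed in when it is done.

Besides the shell and the picture viewer there is one more tool, called after "Emit:" in YAML: its name, and indented under it one key for each argument. jog_arm: Moves the arm, as the interface text tells. Its arguments: {"type":"object","properties":{"delta_pos":{"type":"array"},"yaw":{"type":"array"},"grip":{"type":"array"}},"required":["delta_pos","yaw","grip"]}

```bash
mkdir -p pics
cat > h.py <<'E'
from rig import r
import cv2, numpy as np
def proj(p,X):
    c=p["R"]@np.array(X)+p["t"]; u=p["intrinsics"]@c; return (u[:2]/u[2]).round(0)
def ray(p,u,v,z):
    R=np.array(p["R"]);t=np.array(p["t"]);C=-R.T@t
    d=R.T@np.linalg.inv(p["intrinsics"])@np.array([u,v,1.]); return C+d*(z-C[2])/d[2]
E
python3 - <<'E'
from h import *
for n in("scene","side"):
    p=r.capture(n); cv2.imwrite(f"pics/{n}0.png",p["image"])
    for t in("sleeve","sleeve_grey","sleeve_red","spinner","seat","shaft_top","cap_top","cup"):
        for d in r.place_of(p,t)[:3]: print(n,t,np.round(d["point"],3),round(d["conf"],2),proj(p,d["point"]))
s=r.sense();print(s["time"],s["tcp_pos"],s["tcp_rot"],r.grasp_offset)
E
```

```text
scene sleeve_grey [0.618 0.219 0.005] 0.9 [410. 339.]
scene sleeve_red [0.561 0.363 0.005] 0.97 [492. 338.]
scene spinner [ 0.575 -0.142  0.   ] 0.69 [244. 289.]
scene seat [ 0.582 -0.137  0.068] 0.95 [243. 264.]
scene shaft_top [ 0.578 -0.136  0.166] 0.68 [242. 221.]
scene cap_top [ 0.535 -0.313  0.187] 0.8 [172. 187.]
scene cap_top [0.568 0.029 0.196] 0.78 [325. 220.]
scene cap_top [ 0.404 -0.15   0.191] 0.6 [271. 172.]
scene cup [ 0.74  -0.005 -0.002] 0.9 [275. 355.]
side sleeve [0.473 0.224 0.008] 0.7 [296. 380.]
side sleeve [ 0.581 -0.136  0.067] 0.6 [379. 219.]
side sleeve_grey [0.619 0.217 0.009] 0.59 [241. 329.]
side sleeve_red [0.561 0.366 0.011] 0.63 [192. 407.]
side spinner [ 0.579 -0.135 -0.   ] 0.58 [378. 244.]
side seat [ 0.579 -0.133  0.068] 0.89 [379. 220.]
side shaft_top [ 0.579 -0.136  0.167] 0.97 [383. 180.]
side cap_top [0.572 0.028 0.192] 0.87 [329. 211.]
side cap_top [ 0.409 -0.146  0.192] 0.53 [467. 202.]
side cup [ 0.741 -0.     0.005] 0.74 [281. 240.]
0.9 [ 0.18436948 -0.51819207  0.21867604] [ 9.85431267e-01  1.70074155e-01 -1.34071393e-05  1.75503582e-05] -0.0188
```

View pics/scene0.png

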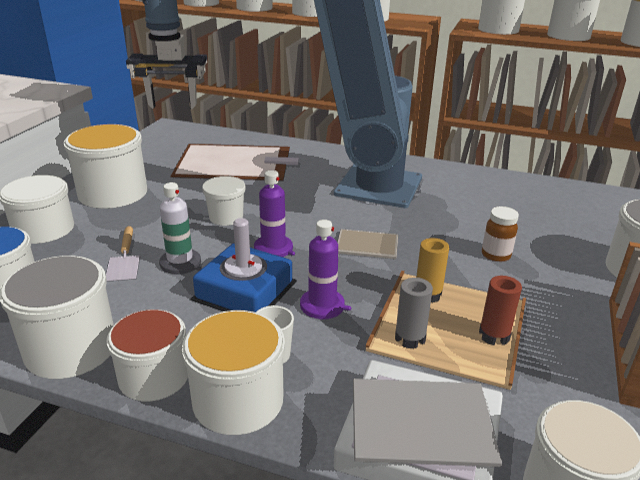

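View pics/side0.png

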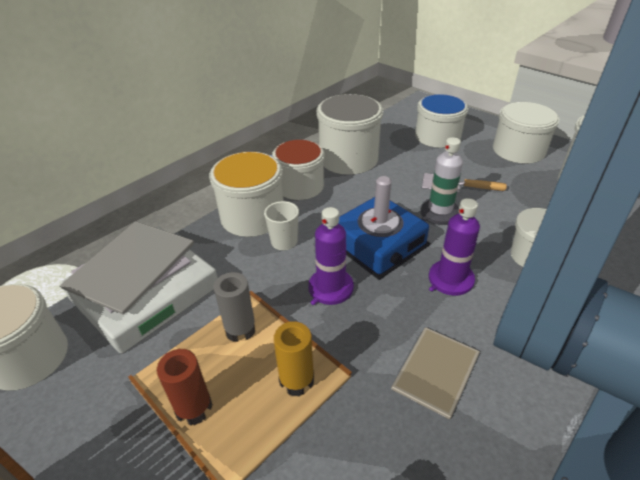

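Candidates for the cap are at scene pixels (172,187), (271,172) and (325,220). Only the one at (172,187), white with a green band, isn't purple, and it is about 182 mm from the shaft, so it fits. The ochre tube at (433,265) is the sleeve; the pots with ochre lids are not tubes. I'll confirm both in one enlarged crop, and read the pin and slots from it.

Run:
```python
from h import *
a=r.capture("scene");b=r.capture("side")
def c(p,X,h,):
    u,v=proj(p,X).astype(int); i=p["image"][max(v-h,0):v+h,max(u-h,0):u+h]; print(u-h,v-h); return cv2.resize(i,(260,260),interpolation=cv2.INTER_CUBIC)
rows=[np.hstack([c(p,[.58,-.136,.075],26),c(p,[.473,.224,.035],26),c(p,[.535,-.313,.13],60)]) for p in(a,b)]
cv2.imwrite("pics/crop.png",np.vstack(rows))
for n,p in(("sc",a),("si",b)):
    for t in("sleeve","cap_top","shaft_top"):
        for d in r.place_of(p,t)[:4]: print(n,t,np.round(d["point"],4),round(d["conf"],2))
```

```text
218 235
403 258
115 151
354 191
269 345
388 106
sc sleeve [0.4754 0.2238 0.0111] 0.68
sc cap_top [ 0.5345 -0.314   0.1897] 0.79
sc cap_top [0.5664 0.0294 0.1957] 0.62
sc cap_top [ 0.402  -0.1498  0.1937] 0.52
sc shaft_top [ 0.5779 -0.1354  0.1629] 0.64
si sleeve [0.4754 0.2192 0.0031] 0.6
si cap_top [ 0.5382 -0.3146  0.1916] 0.79
si cap_top [0.5722 0.0302 0.1893] 0.53
si cap_top [ 0.4063 -0.1489  0.1909] 0.52
si shaft_top [ 0.5795 -0.1377  0.169 ] 0.96
```

View pics/crop.png

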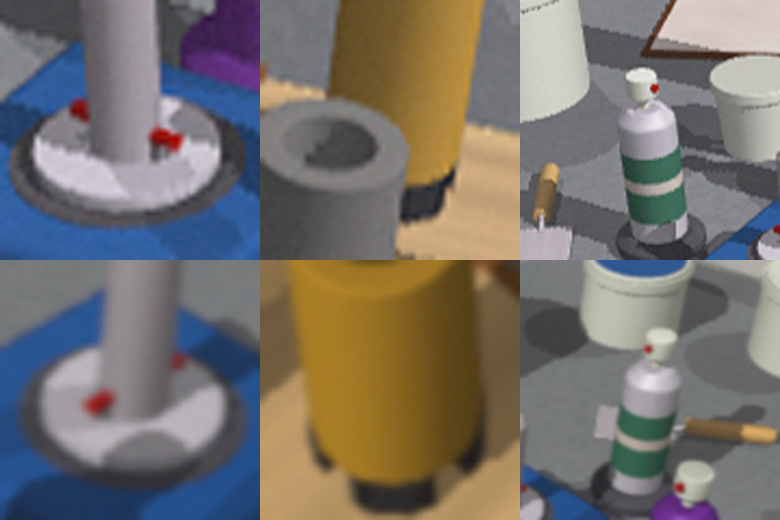

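The crop confirms the can with the green band and the ochre tube. Pin ends are at scene (233.6,257) and (254,263), and side (372,220) and (391,211). The sleeve's slot gaps are at side (285.6,387) and (306,387).

Run:
```python
from h import *
from scipy.optimize import minimize_scalar
a=r.capture("scene");b=r.capture("side")
for p,e in((a,[(233.6,257),(254,263)]),(b,[(372,220),(390.8,211.4)])):
    P=[ray(p,*q,.077) for q in e]; d=P[1]-P[0]; print(np.round(P,3),np.degrees(np.arctan2(d[1],d[0])),np.linalg.norm(d))
C=-np.array(b["R"]).T@b["t"]; print(C)
c=np.array([.4745,.2225,.02])
for k in range(0,360,15):
    X=c+.028*np.array([np.cos(np.radians(k)),np.sin(np.radians(k)),0])
    if (X-c)@(C-c)>0: 
        q=b["R"]@X+b["t"]; q=b["intrinsics"]@q; print(k,((q[:2]/q[2]-[269,345])*5).round(0))
```

```text
[[ 0.578 -0.16   0.077]
 [ 0.583 -0.113  0.077]] 83.41142219822417 0.047945151315817704
[[ 0.583 -0.115  0.077]
 [ 0.571 -0.163  0.077]] -104.31311566534038 0.049712421508105245
[0.15532878 0.49199454 0.687991  ]
60 [ 49. 176.]
75 [ 57. 194.]
90 [ 71. 210.]
105 [ 89. 222.]
120 [110. 229.]
135 [133. 230.]
150 [156. 226.]
165 [177. 217.]
180 [195. 204.]
195 [209. 186.]
210 [217. 167.]
225 [219. 147.]
```

Emit:
jog_arm:
  delta_pos:
    - [0.04, 0.03, 0.02]
    - [0.08, 0.06, 0.04]
    - [0.11, 0.09, 0.06]
    - [0.14, 0.12, 0.08]
    - [0.16, 0.16, 0.1]
    - [0.18, 0.2, 0.12]
    - [0.2, 0.24, 0.12]
    - [0.22, 0.28, 0.12]
  yaw: [0, 0, 0, 0, 0, 0, 0, 0]
  grip: [1, 1, 1, 1, 1, 1, 1, 1]

```text
time: 2.2
tcp_pos: [0.4052, -0.2367, 0.3397]
tcp_rot: [0.985, 0.17, 0.001, 0.001]
wrist_force: [0.9, -0.6, 0.6]
finger_gap: 0.999
grasp_force: 0.0
```

Emit:
jog_arm:
  delta_pos:
    - [0.01, 0.045, 0]
    - [0.02, 0.09, 0]
    - [0.03, 0.135, 0]
    - [0.04, 0.18, 0]
    - [0.05, 0.225, 0]
    - [0.055, 0.27, 0]
    - [0.06, 0.315, -0.02]
    - [0.065, 0.36, -0.04]
  yaw: [0, 0, 0, 0, 0, 0, 0, 0]
  grip: [1, 1, 1, 1, 1, 1, 1, 1]

```text
time: 3.0
tcp_pos: [0.4697, 0.1238, 0.2989]
tcp_rot: [0.985, 0.17, 0.001, 0.0]
wrist_force: [0.2, -0.1, -0.0]
finger_gap: 1.001
grasp_force: 0.0
```

Emit:
jog_arm:
  delta_pos:
    - [0.002, 0.045, -0.02]
    - [0.005, 0.08, -0.05]
    - [0.005, 0.1, -0.07]
    - [0.005, 0.1, -0.07]
    - [0.005, 0.1, -0.07]
    - [0.005, 0.1, -0.07]
    - [0.005, 0.1, -0.07]
    - [0.005, 0.1, -0.07]
  yaw: [0, 0, 0, 0, 0, 0, 0, 0]
  grip: [1, 1, 1, 1, 1, 1, 1, 1]

```text
time: 3.8
tcp_pos: [0.4751, 0.221, 0.2298]
tcp_rot: [0.986, 0.169, 0.001, -0.0]
wrist_force: [-0.4, 0.4, -0.0]
finger_gap: 1.0
grasp_force: 0.0
```

Run:
```python
from h import *
p=r.capture("wrist"); cv2.imwrite("pics/w1.png",p["image"])
for f in(r.place_of,r.recognise):
    for d in f(p,"sleeve")[:2]: print(np.round(d["point"],4),d["conf"])
print(proj(p,[.4745,.2225,.13]),proj(p,[.4745+.028,.2225,.13]),-np.array(p["R"]).T@p["t"])
s=r.sense();print(s["time"],s["tcp_pos"])
```

```text
[0.474  0.2221 0.0087] 0.73
[0.4721 0.2263 0.1259] 0.81
[317. 237.] [330. 203.] [0.54593373 0.24598117 0.39550129]
3.95 [0.47467592 0.22133378 0.2291677 ]
```

View pics/w1.png

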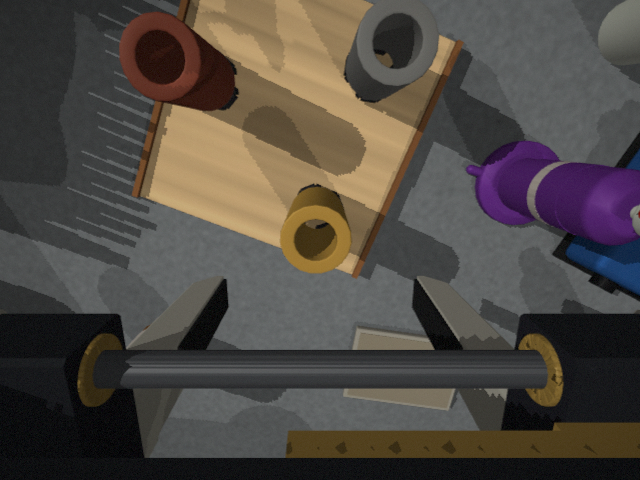

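The wrist view shows the ochre rim centred near (315,238), which puts the sleeve at about (0.473, 0.223). Next I descend and grip.

Emit:
jog_arm:
  delta_pos:
    - [-0.0015, 0.0015, -0.04]
    - [-0.0015, 0.0015, -0.08]
    - [-0.0015, 0.0015, -0.115]
    - [-0.0015, 0.0015, -0.142]
    - [-0.0015, 0.0015, -0.142]
    - [-0.0015, 0.0015, -0.142]
    - [-0.0015, 0.0015, -0.142]
    - [-0.0015, 0.0015, -0.142]
  yaw: [0, 0, 0, 0, 0, 0, 0, 0]
  grip: [1, 1, 1, 1, 1, 0, -1, -1]

```text
time: 4.75
tcp_pos: [0.4742, 0.2236, 0.0885]
tcp_rot: [0.985, 0.17, 0.002, -0.0]
wrist_force: [0.9, 0.1, -0.5]
finger_gap: 0.79
grasp_force: 0.0
```

Emit:
jog_arm:
  delta_pos:
    - [0, 0, 0]
    - [0, 0, 0]
    - [0, 0, 0]
    - [0, 0, 0]
    - [0, 0, 0.02]
    - [0, 0, 0.06]
    - [0, 0, 0.1]
    - [0, 0, 0.14]
  yaw: [0, 0, 0, 0, 0, 0, 0, 0]
  grip: [-1, -1, -1, -1, -1, -1, -1, -1]

```text
time: 5.55
tcp_pos: [0.472, 0.2231, 0.2272]
tcp_rot: [0.985, 0.17, -0.001, 0.0]
wrist_force: [0.9, -0.0, -2.7]
finger_gap: 0.601
grasp_force: 30.0
```

Emit:
jog_arm:
  delta_pos:
    - [0, 0, 0.04]
    - [0, -0.01, 0.08]
    - [0.02, -0.05, 0.09]
    - [0.035, -0.095, 0.09]
    - [0.05, -0.14, 0.09]
    - [0.065, -0.185, 0.09]
    - [0.08, -0.23, 0.09]
    - [0.09, -0.275, 0.09]
  yaw: [0, 0, -5, -10, -10, -10, -10, -10]
  grip: [-1, -1, -1, -1, -1, -1, -1, -1]

```text
time: 6.35
tcp_pos: [0.563, -0.0535, 0.3155]
tcp_rot: [0.997, 0.084, -0.001, -0.0]
wrist_force: [1.3, 0.3, -3.1]
finger_gap: 0.6
grasp_force: 30.0
```

Emit:
jog_arm:
  delta_pos:
    - [0.005, -0.03, 0]
    - [0.01, -0.06, 0]
    - [0.015, -0.084, 0]
    - [0.015, -0.084, -0.02]
    - [0.015, -0.084, -0.04]
    - [0.015, -0.084, -0.04]
    - [0.015, -0.084, -0.04]
    - [0.015, -0.084, -0.04]
  yaw: [0, 0, 0, 0, 0, 0, 0, 0]
  grip: [-1, -1, -1, -1, -1, -1, -1, -1]

```text
time: 7.15
tcp_pos: [0.5783, -0.1356, 0.2776]
tcp_rot: [0.996, 0.084, 0.001, 0.0]
wrist_force: [-0.7, 0.2, -2.3]
finger_gap: 0.601
grasp_force: 30.0
```

Run:
```python
from h import *
I=[]
for n in("scene","side"):
    p=r.capture(n)
    for t in("sleeve","shaft_top"):
        for d in r.place_of(p,t)[:2]: print(n,t,np.round(d["point"],4),round(d["conf"],2),proj(p,d["point"]))
    u,v=proj(p,[.579,-.136,.18]).astype(int); I.append(cv2.resize(p["image"][v-50:v+50,u-40:u+40],(480,600),interpolation=cv2.INTER_CUBIC)); print(u-40,v-50)
cv2.imwrite("pics/al.png",cv2.resize(np.hstack(I),(800,500)))
s=r.sense();print(s["time"],s["tcp_pos"],s["wrist_force"],s["tcp_rot"])
```

```text
scene sleeve [ 0.5833 -0.1382  0.2009] 0.92 [239. 206.]
scene shaft_top [ 0.5798 -0.1352  0.1646] 0.83 [242. 222.]
202 165
side sleeve [ 0.5778 -0.137   0.1955] 0.86 [385. 168.]
side shaft_top [ 0.5773 -0.1379  0.1709] 0.71 [384. 178.]
side shaft_top [0.5579 0.3643 0.0091] 0.18 [194. 408.]
343 124
7.45 [ 0.57806274 -0.13564138  0.2772614 ] [ 0.55558274  0.31196969 -2.15048937] [9.96496373e-01 8.36343693e-02 4.50166535e-04 2.60519832e-04]
```

View pics/al.png

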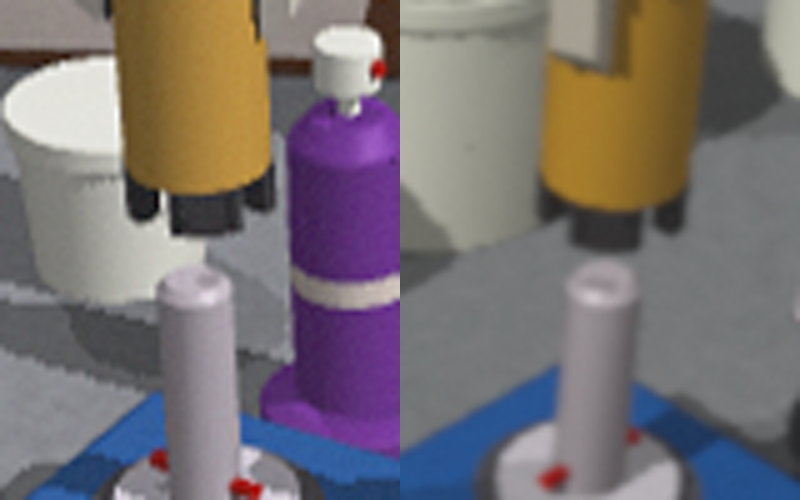

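```bash
cat > al.py <<'E'
from h import *
def edges(img,row,uc,hw):
    # strongest opposite gradients near uc-hw and uc+hw
    L=img[row].astype(float); g=np.abs(np.gradient(cv2.GaussianBlur(L,(1,5),0) if 0 else L,axis=0)).sum(1)
    def pk(c):
        k=np.arange(int(round(c))-4,int(round(c))+5); w=g[k]; j=k[w.argmax()]; k=np.arange(j-1,j+2); return (g[k]*k).sum()/g[k].sum()
    return pk(uc-hw),pk(uc+hw)
def off(p,x,y,zs,rad):
    R,t,K=np.array(p["R"]),np.array(p["t"]),np.array(p["intrinsics"]); o=[]
    for z in zs:
        c=R@[x,y,z]+t; u=K@c; u=u[:2]/u[2]; hw=K[0,0]*rad/c[2]
        a,b=edges(p["image"],int(round(u[1])),u[0],hw); o.append([(a+b)/2-u[0],(b-a)/2-hw])
    return np.median(o,0),np.std(o,0)
def rel(xy,zfoot,shaftz):
    A=[];B=[]
    for n in("scene","side"):
        p=r.capture(n); s1=off(p,*xy,np.linspace(zfoot+.03,zfoot+.06,9),.028); s2=off(p,*xy,shaftz,.015)
        print(n,"sleeve",*np.round(s1,2),"shaft",*np.round(s2,2))
        f=lambda X:(lambda u:u[0]/u[2])(np.array(p["intrinsics"])@(p["R"]@np.array(X)+p["t"]))
        b=[*xy,zfoot+.04]; A.append([(f([b[0]+.001,b[1],b[2]])-f(b)),(f([b[0],b[1]+.001,b[2]])-f(b))]); B.append(s1[0][0]-s2[0][0])
    print("sleeve - shaft mm",np.linalg.solve(A,B))
E
python3 - <<'E'
from al import *
rel((.5785,-.136),.2,np.linspace(.1,.155,15))
E
```

```text
scene sleeve [ 0.44 -0.01] [0.05 0.03] shaft [-1.83 -0.12] [1.01 1.  ]
side sleeve [0.76 0.04] [0.09 0.2 ] shaft [ 0.58 -0.17] [0.5  0.76]
sleeve - shaft mm [-2.84132944  3.30301303]
```

Run:
```python
from al import *
for n in("scene","side"):
    p=r.capture(n);K=np.array(p["intrinsics"])
    for z in(.15,.14,.13,.12,.11,.1):
        c=p["R"]@np.array([.5785,-.136,z])+p["t"];u=K@c;u=u[:2]/u[2];hw=K[0,0]*.015/c[2];v=int(round(u[1]))
        k0=int(u[0])-14; print(n,z,u.round(1),round(hw,1),k0,p["image"][v,k0:k0+29].astype(int).sum(1)//3)
```

```text
scene 0.15 [242.6 228.1] 7.7 228 [103 108 106 126 126 109  95  97 102 106 111 127 133 144 147 152 158 163
 166 168 151 119 121 121 120 118 119 117 119]
scene 0.14 [242.8 232.6] 7.7 228 [ 78  76  74  73  73  71  94  97 103 107 113 122 133 142 148 152 161 163
 162 167 162 124 121 120 122 122 124 123 123]
scene 0.13 [243.1 236.9] 7.6 229 [ 72  76  71  72  71  91  92 101 106 108 120 130 138 146 154 156 160 165
 167 166  96  73  84  80  93  93  92  93  90]
scene 0.12 [243.4 241.3] 7.6 229 [ 92  92  91  95  97  93  98  99 103 108 119 129 138 144 152 156 160 163
 167 166 125  94  94  94  96  91  84  75  77]
scene 0.11 [243.6 245.6] 7.6 229 [ 91  94 102 103 102 100  94  96 103 108 115 129 138 146 150 157 160 165
 164 166 142  94  91  94  93  71  82  94  96]
scene 0.1 [243.9 249.8] 7.5 229 [ 99 101  99 101  98 100  96  95  98 109 114 127 134 144 145 157 160 164
 163 164 156 103  99 101 103 101 105 100  97]
side 0.15 [382.6 187.2] 7.6 368 [118 118 117 118 118 119 119 121 127 138 144 146 145 143 140 136 131 126
 118 110 103  96 100 111 118 120 120 120 119]
side 0.14 [382.3 191.3] 7.6 368 [118 119 119 119 119 120 121 126 132 140 144 145 144 141 137 134 128 122
 114 105  97  95 105 115 119 119 118 119 120]
side 0.13 [381.9 195.4] 7.5 367 [118 119 120 120 121 121 121 118 127 135 141 144 143 142 138 135 130 124
 116 109 101  94  96 108 117 119 120 119 119]
side 0.12 [381.6 199.4] 7.5 367 [115 112 105  99  94  91  92 102 121 134 141 143 141 139 136 132 126 120
 112 106  97  93  98 109 117 120 122 121 121]
side 0.11 [381.2 203.4] 7.4 367 [ 90  90  90  91  90  90  96 110 127 136 141 142 140 139 134 129 123 115
 108 103  95  91  91  89  86  85  85  88  90]
side 0.1 [380.9 207.3] 7.4 366 [ 91  90  91  90  90  91  95 106 124 133 140 141 141 140 136 130 126 119
 113 105  98  92  90  90  89  86  85  80  73]
```

Run:
```python
from h import *
A=[]
for n in("scene","side"):
    p=r.capture(n);f=lambda X:(lambda u:u[0]/u[2])(np.array(p["intrinsics"])@(p["R"]@np.array(X)+p["t"]))
    A.append([f([.5795,-.136,.18])-f([.5785,-.136,.18]),f([.5785,-.135,.18])-f([.5785,-.136,.18])])
print(A)
for b in([.44,.76],[-1.93,.25],[2.37,.51],[2.37,.4]): print(b,np.linalg.solve(A,b))
```

```text
[[np.float64(-0.22477918132113928), np.float64(0.4736265816071352)], [np.float64(-0.4193786589034971), np.float64(-0.31270171571009087)]]
[0.44, 0.76] [-1.85017545  0.05092425]
[-1.93, 0.25] [ 1.80392602 -3.21881213]
[2.37, 0.51] [-3.65410147  3.26973638]
[2.37, 0.4] [-3.46036591  3.36168164]
```

Emit:
jog_arm:
  delta_pos:
    - [0.0035, -0.0033, 0]
    - [0.0035, -0.0033, -0.01]
    - [0.0035, -0.0033, -0.02]
    - [0.0035, -0.0033, -0.03]
    - [0.0035, -0.0033, -0.035]
    - [0.0035, -0.0033, -0.038]
    - [0.0035, -0.0033, -0.04]
    - [0.0035, -0.0033, -0.04]
  yaw: [0, 0, 0, 0, 0, 0, 0, 0]
  grip: [-1, -1, -1, -1, -1, -1, -1, -1]

```text
time: 8.55
tcp_pos: [0.5814, -0.139, 0.2366]
tcp_rot: [0.997, 0.084, 0.0, 0.0]
wrist_force: [-0.1, 1.0, -2.3]
finger_gap: 0.599
grasp_force: 30.0
```

Emit:
jog_arm:
  delta_pos:
    - [0, 0, -0.005]
    - [0, 0, -0.01]
    - [0, 0, -0.015]
    - [0, 0, -0.02]
    - [0, 0, -0.025]
    - [0, 0, -0.03]
    - [0, 0, -0.035]
    - [0, 0, -0.035]
  yaw: [0, 0, 0, 0, 0, 0, 0, 0]
  grip: [-1, -1, -1, -1, -1, -1, -1, -1]

```text
time: 9.35
tcp_pos: [0.5809, -0.1388, 0.2006]
tcp_rot: [0.997, 0.084, -0.001, -0.0]
wrist_force: [-0.4, 0.1, -2.2]
finger_gap: 0.602
grasp_force: 30.0
```

Emit:
jog_arm:
  delta_pos:
    - [0, 0, -0.005]
    - [0, 0, -0.01]
    - [0, 0, -0.015]
    - [0, 0, -0.02]
    - [0, 0, -0.025]
    - [0, 0, -0.03]
    - [0, 0, -0.033]
    - [0, 0, -0.033]
  yaw: [0, 0, 0, 0, 0, 0, 0, 0]
  grip: [-1, -1, -1, -1, -1, -1, -1, -1]

```text
time: 10.15
tcp_pos: [0.5811, -0.1388, 0.168]
tcp_rot: [0.997, 0.084, -0.0, -0.0]
wrist_force: [0.4, -0.2, -2.0]
finger_gap: 0.602
grasp_force: 30.0
```

Emit:
jog_arm:
  delta_pos:
    - [0, 0, -0.002]
    - [0, 0, -0.004]
    - [0, 0, -0.006]
    - [0, 0, -0.008]
    - [0, 0, -0.01]
    - [0, 0, -0.011]
    - [0, 0, -0.012]
    - [0, 0, -0.012]
  yaw: [0, 0, 0, 0, 0, 0, 0, 0]
  grip: [-1, -1, -1, -1, -1, -1, -1, -1]

```text
time: 10.95
tcp_pos: [0.5813, -0.1389, 0.1565]
tcp_rot: [0.997, 0.084, -0.0, -0.0]
wrist_force: [-0.6, -0.2, -2.7]
finger_gap: 0.601
grasp_force: 30.0
```

Emit:
jog_arm:
  delta_pos:
    - [0, 0, -0.001]
    - [0, 0, -0.002]
    - [0, 0, -0.003]
    - [0, 0, -0.004]
    - [0, 0, -0.004]
    - [0, 0, -0.004]
    - [0, 0, -0.004]
    - [0, 0, -0.004]
  yaw: [0, 0, 0, 0, 0, 0, 0, 0]
  grip: [-1, -1, -1, -1, -1, -1, -1, -1]

```text
time: 11.75
tcp_pos: [0.5814, -0.139, 0.1527]
tcp_rot: [0.997, 0.084, 0.0, 0.0]
wrist_force: [0.3, -0.6, -2.5]
finger_gap: 0.602
grasp_force: 30.0
```

Emit:
jog_arm:
  delta_pos:
    - [0, 0, -0.001]
    - [0, 0, -0.002]
    - [0, 0, -0.003]
    - [0, 0, -0.004]
    - [0, 0, -0.005]
    - [0, 0, -0.006]
    - [0, 0, -0.006]
    - [0, 0, -0.006]
  yaw: [0, 0, 0, 0, 0, 0, 0, 0]
  grip: [-1, -1, -1, -1, -1, -1, -1, -1]

```text
time: 12.55
tcp_pos: [0.5814, -0.139, 0.1466]
tcp_rot: [0.997, 0.084, -0.0, -0.0]
wrist_force: [0.2, 0.1, -3.2]
finger_gap: 0.601
grasp_force: 30.0
```

Run:
```python
from h import *
I=[]
for n in("scene","side"):
    p=r.capture(n)
    for d in r.place_of(p,"sleeve")[:1]: print(n,np.round(d["point"],4),round(d["conf"],2))
    u,v=proj(p,[.58,-.138,.09]).astype(int); I.append(cv2.resize(p["image"][v-30:v+30,u-30:u+30],(400,400),interpolation=cv2.INTER_CUBIC))
cv2.imwrite("pics/home.png",np.hstack(I))
s=r.sense();print(s["time"],s["tcp_pos"],s["wrist_force"])
```

```text
scene [ 0.5827 -0.1382  0.07  ] 0.74
side [ 0.5399 -0.3144  0.1911] 0.68
12.75 [ 0.58141036 -0.13902414  0.14673069] [-0.30094544  0.48711473 -1.70437487]
```

View pics/home.png

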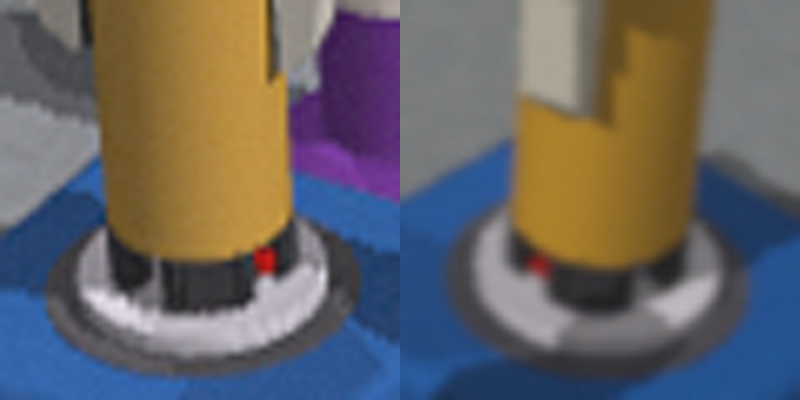

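The pin shows inside a slot, red at (265,262) in the left crop and (540,266) in the right. The sleeve is almost down, so I'll lower the last millimetres until it touches.

Emit:
jog_arm:
  delta_pos:
    - [0, 0, -0.0005]
    - [0, 0, -0.001]
    - [0, 0, -0.0015]
    - [0, 0, -0.002]
    - [0, 0, -0.002]
    - [0, 0, -0.002]
    - [0, 0, -0.002]
    - [0, 0, -0.002]
  yaw: [0, 0, 0, 0, 0, 0, 0, 0]
  grip: [-1, -1, -1, -1, -1, -1, -1, -1]

```text
time: 13.55
tcp_pos: [0.5815, -0.1389, 0.1454]
tcp_rot: [0.997, 0.084, 0.0, 0.0]
wrist_force: [-2.3, 1.6, 5.3]
finger_gap: 0.598
grasp_force: 30.0
```

Emit:
jog_arm:
  delta_pos:
    - [0, 0, 0]
    - [0, 0, 0]
    - [0, 0, 0]
    - [0, 0, 0]
    - [0, 0, 0]
    - [0, 0, 0]
    - [0, 0, 0.02]
    - [0, 0, 0.05]
  yaw: [0, 0, 0, 0, 0, 0, 0, 0]
  grip: [0.5, 0.7, 0.7, 0.7, 0.7, 0.7, 0.7, 0.7]

```text
time: 14.35
tcp_pos: [0.58, -0.1385, 0.1931]
tcp_rot: [0.997, 0.083, -0.002, -0.001]
wrist_force: [0.9, -0.2, -0.2]
finger_gap: 0.848
grasp_force: 0.0
```

Emit:
jog_arm:
  delta_pos:
    - [0, 0, 0.03]
    - [0, 0, 0.06]
    - [0, 0, 0.09]
    - [-0.01, -0.04, 0.09]
    - [-0.02, -0.08, 0.09]
    - [-0.03, -0.12, 0.09]
    - [-0.04, -0.15, 0.09]
    - [-0.04, -0.15, 0.09]
  yaw: [0, 0, 0, 0, 0, 0, 0, 0]
  grip: [0.7, 0.7, 0.7, -1, -1, -1, -1, -1]

```text
time: 15.15
tcp_pos: [0.5399, -0.293, 0.2841]
tcp_rot: [0.997, 0.081, -0.001, 0.001]
wrist_force: [-0.2, 0.3, -0.2]
finger_gap: 0.468
grasp_force: 0.0
```

Run:
```python
from h import *
I=[]
for n in("scene","side"):
    p=r.capture(n)
    for t in("sleeve","cap_top"):
        for d in r.place_of(p,t)[:2]: print(n,t,np.round(d["point"],4),round(d["conf"],2))
    u,v=proj(p,[.56,-.22,.14]).astype(int); I.append(cv2.resize(p["image"][v-70:v+70,u-70:u+70],(400,400),interpolation=cv2.INTER_CUBIC))
cv2.imwrite("pics/rel.png",np.hstack(I))
p=r.capture("wrist")
for d in r.place_of(p,"cap_top")[:3]: print("wrist",np.round(d["point"],4),round(d["conf"],2))
s=r.sense();print(s["time"],s["tcp_pos"],s["wrist_force"],s["finger_gap"])
```

```text
scene cap_top [ 0.5344 -0.3131  0.1866] 0.63
scene cap_top [ 0.4044 -0.1499  0.1906] 0.46
side sleeve [ 0.58   -0.1413  0.0605] 0.87
side cap_top [0.573  0.0304 0.19  ] 0.85
side cap_top [ 0.5377 -0.3143  0.1905] 0.56
wrist [ 0.5357 -0.3153  0.1899] 0.7
15.55 [ 0.54184084 -0.28780504  0.28485537] [-0.13455245 -0.14756077 -0.73437956] 0.1270113925486406
```

View pics/rel.png

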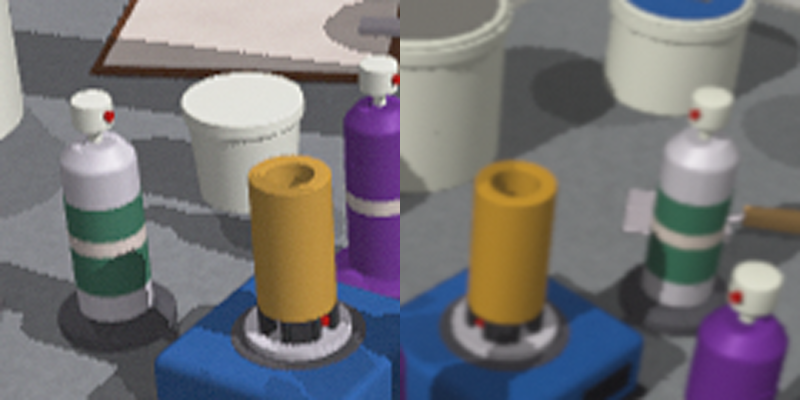

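The sleeve stands home and upright, with the pin in its slots. The cap with the green band is at (0.537, -0.314), so I'll go over it with the fingers shut.

Emit:
jog_arm:
  delta_pos:
    - [-0.003, -0.015, 0]
    - [-0.005, -0.026, 0]
    - [-0.005, -0.026, -0.03]
    - [-0.005, -0.026, -0.06]
    - [-0.005, -0.026, -0.075]
    - [-0.005, -0.026, -0.085]
    - [-0.005, -0.026, -0.085]
    - [-0.005, -0.026, -0.085]
  yaw: [0, 0, 0, 0, 0, 0, 0, 0]
  grip: [-1, -1, -1, -1, -1, -1, -1, -1]

```text
time: 16.35
tcp_pos: [0.5366, -0.3157, 0.2004]
tcp_rot: [0.997, 0.083, 0.0, 0.0]
wrist_force: [0.9, 0.7, 0.5]
finger_gap: 0.002
grasp_force: 0.0
```

Emit:
jog_arm:
  delta_pos:
    - [0, 0, -0.003]
    - [0, 0, -0.006]
    - [0, 0, -0.009]
    - [0, 0, -0.012]
    - [0, 0, -0.014]
    - [0, 0, -0.016]
    - [0, 0, -0.016]
    - [0, 0, -0.016]
  yaw: [0, 0, 0, 0, 0, 0, 0, 0]
  grip: [-1, -1, -1, -1, -1, -1, -1, -1]

```text
time: 17.15
tcp_pos: [0.5367, -0.3152, 0.1843]
tcp_rot: [0.997, 0.084, 0.0, 0.0]
wrist_force: [-0.2, 0.1, 5.2]
finger_gap: 0.005
grasp_force: 2.7
```

Force is 5.2 N, which is about 7 mm of press. I'll press 1 mm more, hold briefly, then retreat.

Emit:
jog_arm:
  delta_pos:
    - [0, 0, -0.001]
    - [0, 0, -0.001]
    - [0, 0, -0.001]
    - [0, 0, 0.01]
    - [0, 0, 0.03]
    - [0, 0, 0.07]
    - [0, 0, 0.11]
    - [0, 0, 0.12]
  yaw: [0, 0, 0, 0, 0, 0, 0, 0]
  grip: [-1, -1, -1, -1, -1, -1, -1, -1]

```text
time: 17.95
tcp_pos: [0.5375, -0.3158, 0.3091]
tcp_rot: [0.996, 0.084, 0.003, 0.003]
wrist_force: [1.4, -0.2, 0.7]
finger_gap: 0.003
grasp_force: 0.0
```

Emit:
jog_arm:
  delta_pos:
    - [0, 0, 0]
    - [0, 0, 0]
    - [0, 0, 0]
    - [0, 0, 0]
    - [0, 0, 0]
    - [0, 0, 0]
    - [0, 0, 0]
    - [0, 0, 0]
  yaw: [0, 0, 0, 0, 0, 0, 0, 0]
  grip: [-1, -1, -1, -1, -1, -1, -1, -1]

```text
time: 18.75
tcp_pos: [0.5364, -0.315, 0.3036]
tcp_rot: [0.997, 0.084, 0.0, -0.0]
wrist_force: [-0.5, -0.3, -0.1]
finger_gap: 0.005
grasp_force: 0.0
```

Run:
```python
from h import *
p=r.capture("side")
for t in("sleeve","cap_top"):
    for d in r.place_of(p,t)[:2]: print(t,np.round(d["point"],4),round(d["conf"],2))
s=r.sense();print(s["tcp_pos"],s["wrist_force"])
print(r.close_job())
```

```text
sleeve [ 0.5833 -0.1391  0.0642] 0.59
cap_top [ 0.4068 -0.15    0.1916] 0.88
cap_top [0.5736 0.029  0.1904] 0.73
[ 0.53636069 -0.31500682  0.30369527] [-0.42490426 -0.03815797 -0.33727643]
the job is handed in; nothing more can be done
None
```

I handed the job in at about 19 s: the ochre sleeve is home over the pin, and I pressed the spray can's cap about 7–8 mm (estimated from force and height) and backed off; no verdict came back, and I did not see the cap up again in the last picture.

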